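# Latch the patch kit box

## Robot

A 6-joint arm with a two-finger parallel gripper is mounted at the origin on the work surface. World frame = base frame: x ahead of the robot, y to its left, z up, the work surface at z = 0. Lengths are in m, angles in rad, forces in N, time in s.
With the tool pointing down it reaches from about 0.3 to 0.75 m from the base axis. Payload 8.5 kg.
Tool frame: the origin (TCP) lies between the finger pads; the fingertips stand ahead of it and the grasp point (between the pads) lies 11 mm behind it (tip_extent is the z of the fingertips in the tool frame, in m); z points along the fingers, y is the direction in which the jaws open and shut (so a half turn about z gives the same grasp; the last joint's range is limited). The gripper opens to 85 mm and grips with 20 to 120 N. Pads are 22 mm wide; open, the fingers measure 114 mm over their backs; the gripper's body (76 mm by 85 mm) begins 54 mm behind the grasp point. The pads swing forward as they close: fully open they stand 13 mm farther back than shut.
Start: joints at [-1.438, 0.381, 1.297, -0, 1.464, -0.215], TCP at [0.187, -0.517, 0.239] pointing down, gripper open.
Joint ranges: [-3.11, 3.11], [-0.89, 2.33], [0.22, 2.48], [-1.42, 4.56], [0.17, 2.85], [-2.88, 2.88]. Speed limits (rad/s): [2.39, 2.39, 3.14, 3.14, 3.14, 3.14].

## Interface

Orientations are given as a unit quaternion [x, y, z, w].
In Python, from rig import get_state, get_image, finish_job, tip_extent gives the robot as it stands.
- The arm moves only by the tool play_rows, never from a script. Its argument "increments" is a list of rows, each a list of 2 entries, a list of its own where there are three numbers: the shift along the tool's x, y, z in cm, then the turn about the tool's z in rad. In form: [[[dx, dy, dz], turn], ...]. A call has 1 to 20 rows; each row is the pose to reach, as a shift and turn from the pose measured when the call began, along the tool's axes at that moment; what a row does not reach only later rows make up. A row lasts 1/8 s, in which the tool goes at most 62.5 mm and 10.7 degrees, less where a joint would pass 70% of its speed; a pose out of reach is approached as far as the arm can. A call with a gripper value outside its range is refused whole. "fingers" is the closure, from -1 (fully open) to 1 (shut), so that 0 is half open, set as the call begins (left out, the last holds). The fingers move at their own pace and stop on an object; the grip force is fixed at half the most. Time passes only in rows, so rows that repeat a pose let the fingers close. It gives the time, the measured TCP pose, the force and the opening at its end, in the units of the state.
- get_state(): the state, without advancing time (a new reading comes with each control period).
- get_image(name): name is "scene" or "side" or "wrist"; returns a dict with "pixels" (480x640x3 uint8, blue, green, red), "fovy" (degrees; the focal length in pixels is half the picture's height over the tangent of half this angle, whatever the lens; pixels are square), "cx", "cy" (the principal point, pixels), "R" (3x3) and "t" (3): a world point X has camera coordinates R X + t. Camera axes: x right, y down, z forward; pixel columns grow to the right and rows downward; lengths in m; the calibration is good to about 2 mm. The wrist camera is an equidistant fisheye: a pixel r from the principal point sees the ray r / f radians off the axis. A picture is of the moment at which its call begins. There is no depth.
- finish_job(): hands the job in, once; it reports no verdict.
The state is a dict: "t": time; "joint_positions": joint angles; "joint_vel": joint speeds; "joint_torque": joint torques, N m; "tcp_pos": TCP position; "tcp_rot": TCP orientation; "ft_force": force on the tool from outside, world axes, zero at the start; "torque": the same for the moment, N m; "width": opening from 0.0 (shut) to 1.0 (fully open).
Only numpy, scipy, OpenCV 4.12 (cv2) and the standard library are available. Lean on these libraries where they do the work, as an engineer would, in place of code of your own. Each camera call takes 0.05 s, during which the arm holds its last target.

## Task

Close the draw latch on top of the patch kit box: take the steel loop by the T-shaped tab on its end, hook its crossbar down into the keeper's pocket while the lever is still up and draw it back snug against the lip, then press the lever down flat past centre so that the sprung loop stays pulled tight. Feel for the pocket gently rather than forcing the crossbar onto the keeper, press the lever without slamming it into its stop, leave the things lying around the box where they are, and let go.

Things in the scene. Friction and masses are not known exactly. Their poses are not given: they have to be found in the camera images.
- case: Grey plastic patch kit box, shut, fixed, 155 x 190 x 90 mm. Origin on its underside below the lever hinge; it spans x -75 to +80, y -95 to +95 mm, flat top at z 90 mm. The steel draw latch on top works in the box's x-z plane at y = 0: lever and loop at -x, keeper at +x; the loop is drawn towards -x. Reach down with fingers closing along the box's y.
- lever_hinge (a point): On the lever's hinge axis (along the box's y), at y = 0, 12 mm above the box top, box x = 0. Axes are the box's.
- lever (a joint): Lever angle (rad, 0 to 2.5): 0 = flat, handle towards the box's -x, at a hard stop; pi/2 = straight up; more leans over the keeper. Stays where put (friction 0.025 N m). With the loop hooked it takes up to about 10 N at 45 mm from the hinge, most about half way; within about 0.17 rad of flat it is past centre and the sprung loop pulls it on down.
- handle (a point): Middle of the lever's handle plate, 45 mm from the hinge. Plate 34 mm wide (along y), 5 mm thick, in the plane of the hinge axis, 8 to 58 mm from the hinge, bent tip to 64 mm. Axes turn with the lever: at lever = 0 they are the box's, and z is the face to press.
- loop_pivot (a point): Pivot of the loop on the lever, 16 mm from the hinge; at lever = 0 it lies at x -15.8, z -2.8 mm from the hinge (box axes) and it turns with the lever.
- loop (a joint): Angle of the loop relative to the lever (rad). lever + loop = pitch of the loop: 0 = level along the box's +x, positive = its crossbar dips. Its friction (0.02 N m) just carries its weight, so it stays where put, and a turning lever carries it along: a crossbar left loose in the pocket is lifted out when the lever goes down, one drawn snug against the undercut lip stays.
- bail (a joint): Stretch of the sprung loop (m, 0 to 0.018): 0 = slack, crossbar 50 mm from the loop's pivot; 3 N per mm. Hooked with the lever flat it is stretched 3 to 15 mm, depending on the keeper's setting; it stays stretched only if the crossbar is caught.
- bar (a point): Centre of the loop's crossbar, a steel bar 8 mm thick, 50 mm long, along the box's y. Axes: x from the loop's pivot out to the bar, y along the bar. The loop's two side rods, 6 mm thick, lie at y -24 and +24 mm.
- tab (a point): Centre of the finger tab's head: a steel roller 10 mm thick and 18 mm long, along the box's y, that swivels freely on a stem 8 x 4 mm standing up from the crossbar's middle. It lies x 5.2, z 29.5 mm from point bar in that point's axes (same axes here). Pinched by its two flat ends it lets the loop swivel while the fingers keep upright.
- keeper_zero (a point): Zero mark of the keeper's adjustment, on the box top (z 90 mm) at box x 41 mm, y 0; box axes. The keeper is set so that the middle of its pocket's mouth lies 1 to 12 mm from this mark towards +x, at y 0. The setting is not measured: find it by feel or eye. Contact shows at 4 to 5 N; more than 22 N on the keeper while the loop is slack is forcing it.
- keeper_end (a point): Other end of the adjustment (12 mm from the mark). Steel keeper, in x from its pocket's middle, heights over the box top: block -17 to -5 mm, 19 high, its +x face the 20-degree undercut lip; pocket mouth 9.5 mm wide, floor 3 high; guards +5 to +16 mm, 11 high, with a gap for the tab. Crossbar's centre: on the block 23 mm, on the guards 15, hooked 7 to 12.
- dish: White ceramic dish, 90 mm across, 22 mm high, with four black valve caps in it; origin at the centre of its underside. Leave alone.
- rasp: Chrome rasp with black round handle, 160 mm long, lying flat; leave alone.
- tire_lever: Blue nylon tire lever, 115 mm long, lying flat; leave alone.
- valve_tool: Steel valve core tool, T-shaped, 70 mm long, lying flat; leave alone.

How it is judged:
By the outcome, as a careful person would: the job done as asked, in the order asked, and still so for the second after the job is handed in, with the robot touching nothing.
It also fails if it takes over 72 s, if anything falls off the work surface, if the arm or the gripper's body presses on something with over 40 N, if the wrist force passes 120 N, or if a joint passes its speed limit or range.

## Working session

There is one attempt and no reset: what is moved stays moved. The work goes in short steps, Python scripts to look and compute and a tool call to move; the robot and the scene stay as the last step left them, time stands still between calls to the robot, and variables do not carry over. Pictures are saved under pics/ and viewed, and the job is handed in when it is done.

Besides the shell and the picture viewer there is one more tool, called by a JSON object that holds its "name" and its "arguments". play_rows: Moves the arm, as the interface text tells. Its arguments: {"type":"object","properties":{"increments":{"type":"array","items":{"type":"array"}},"fingers":{"type":"number"}},"required":["increments"]}

```bash
mkdir -p pics; ls; python3 - <<'E'
from rig import *
import rig,cv2,numpy as np
s=get_state()
for k,v in s.items(): print(k,v)
print(tip_extent)
for n in("scene","side","wrist"):
    i=get_image(n); cv2.imwrite(f"pics/{n}0.png",i["pixels"])
    print(n,i["fovy"],i["cx"],i["cy"],np.round(i["R"],4).tolist(),np.round(i["t"],4).tolist())
E
```

```text
pics
t 0.0
joint_positions [-1.43830212e+00  3.81170264e-01  1.29828673e+00 -2.16401547e-05
  1.46359199e+00 -2.15346108e-01]
joint_vel [ 0.00055812  0.00047862 -0.00016842 -0.00052835 -0.00050217 -0.00011714]
joint_torque [ 1.88541198e-03 -4.48453474e+01 -2.31274670e+01 -7.48311459e-05
  4.78573405e-03  1.69902449e-06]
tcp_pos [ 0.1874066  -0.51677421  0.23871683]
tcp_rot [ 9.84913511e-01  1.73045788e-01  1.94085214e-05 -7.27988335e-04]
ft_force [ 0.42483844 -0.276473   -0.49579844]
torque [0.01317969 0.07350918 0.02748335]
width 1.0017487307460793
0.008
scene 48.6258946786095 322.5845053681989 244.42690094224983 [[-0.443, 0.8964, 0.013], [0.7769, 0.3911, -0.4934], [-0.4474, -0.2085, -0.8697]] [0.2205, -0.4669, 1.2435]
side 56.65446274426582 312.5309110445014 238.01266937990283 [[0.769, -0.6392, -0.0109], [-0.4936, -0.5827, -0.6456], [0.4063, 0.5019, -0.7636]] [-0.4553, 0.4037, 0.5746]
wrist 65.70646984690485 319.964447149541 245.12612017612358 [[0.3408, -0.9401, -0.0017], [-0.8939, -0.3246, 0.309], [-0.291, -0.1038, -0.9511]] [-0.5488, -0.0407, 0.3805]
```

View pics/scene0.png

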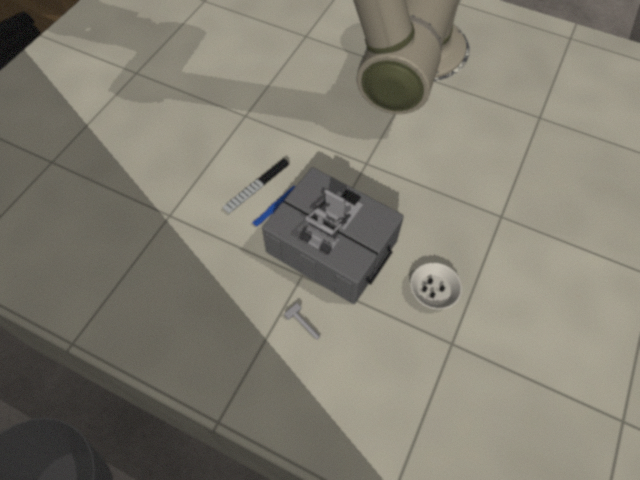

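View pics/side0.png

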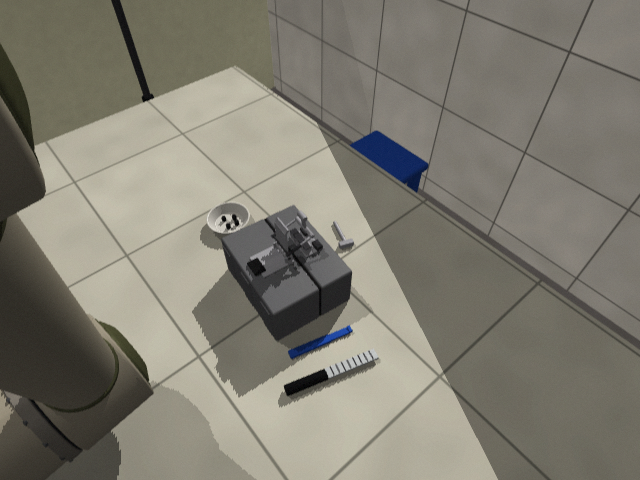

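View pics/wrist0.png

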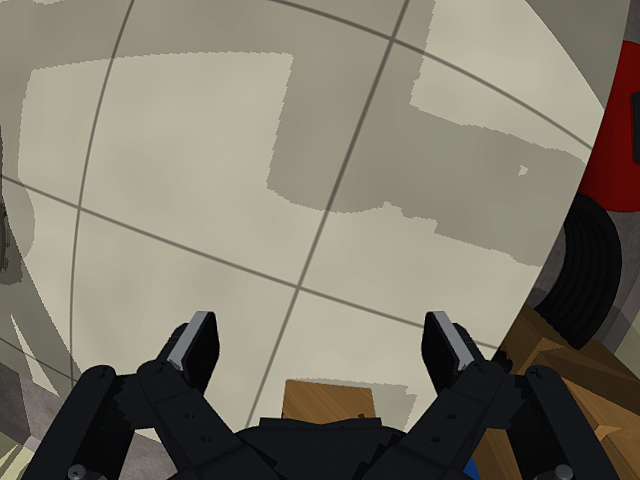

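The scene view has the box at about (333,233), the dish at (435,286), the tool at (300,320), and the rasp and tire lever to the left. The side view has the box at about (288,265). I'll zoom in on both.

```bash
python3 - <<'E'
import cv2
a=cv2.imread("pics/scene0.png")[140:320,215:415]; cv2.imwrite("pics/scene0z.png",cv2.resize(a,None,fx=4,fy=4)[:600*2][:,:800])
a=cv2.imread("pics/side0.png")[190:350,195:375]; cv2.imwrite("pics/side0z.png",cv2.resize(a,None,fx=4,fy=4))
E
```

```text
(no output)
```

View pics/scene0z.png

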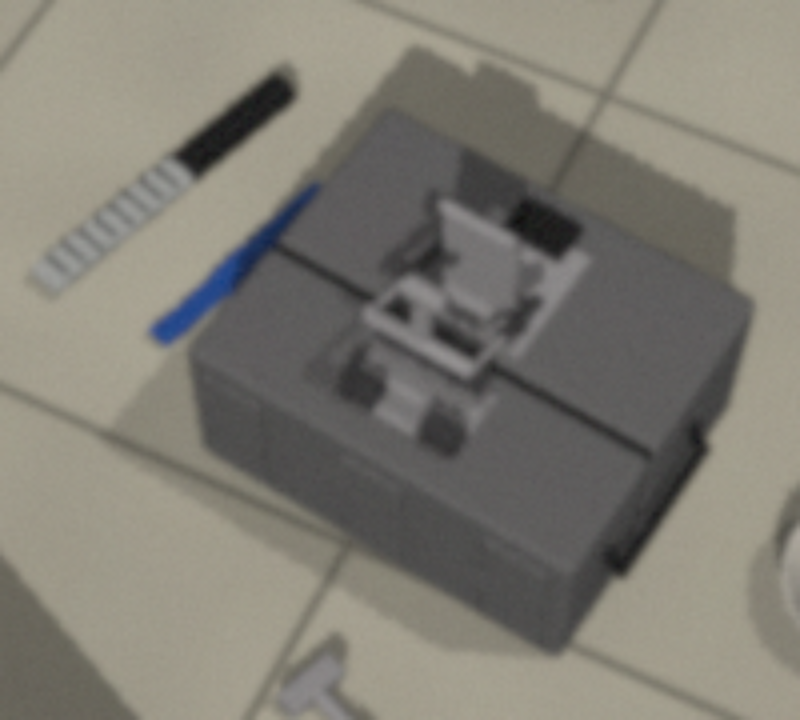

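View pics/side0z.png

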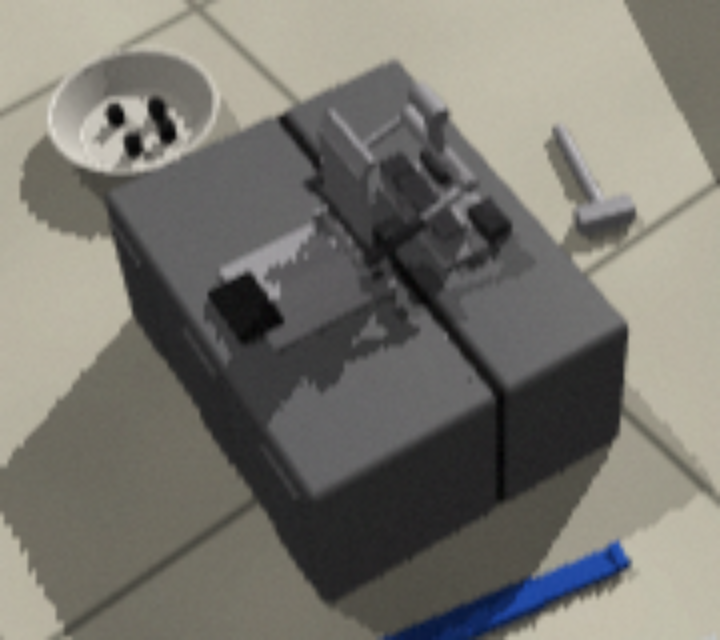

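```bash
cat > h.py <<'E'
import numpy as np,cv2
from rig import *
from scipy.spatial.transform import Rotation as Rn
def ray(im,p):
    p=np.asarray(p,float); f=240/np.tan(np.radians(im["fovy"])/2)
    d=np.array([(p[0]-im["cx"]),(p[1]-im["cy"])])
    if im.get("fish"):
        r=np.linalg.norm(d); th=r/f; v=np.r_[d/r*np.sin(th),np.cos(th)]
    else: v=np.r_[d/f,1]
    R=np.array(im["R"]);t=np.array(im["t"])
    v=R.T@v; return -R.T@t, v/np.linalg.norm(v)
def onz(im,p,z):
    c,v=ray(im,p); return c+v*(z-c[2])/v[2]
def tri(*ips):
    A=np.zeros((3,3));b=np.zeros(3);cs=[]
    for im,p in ips:
        c,v=ray(im,p);P=np.eye(3)-np.outer(v,v);A+=P;b+=P@c;cs.append((c,P))
    X=np.linalg.solve(A,b); return X,[round(float(np.linalg.norm(P@(X-c)))*1e3,1) for c,P in cs]
def proj(im,X):
    c=np.array(im["R"])@X+np.array(im["t"]); f=240/np.tan(np.radians(im["fovy"])/2)
    if im.get("fish"):
        r=np.hypot(c[0],c[1]);th=np.arctan2(r,c[2]);return np.array([im["cx"],im["cy"]])+f*th*c[:2]/r
    return np.array([im["cx"],im["cy"]])+f*c[:2]/c[2]
def img(n,save=None,crop=None,z=1):
    i=get_image(n); i["fish"]=n=="wrist"
    if save:
        a=i["pixels"]
        if crop: x,y,w,h=crop;a=a[y:y+h,x:x+w]
        cv2.imwrite("pics/"+save,cv2.resize(a,None,fx=z,fy=z,interpolation=cv2.INTER_CUBIC))
    return i
E
python3 - <<'E'
from h import *
sc=img("scene");sd=img("side")
S=lambda u,v:(215+u/4,140+v/4)
T=lambda u,v:(195+u/4,190+v/4)
c1=dict(A=S(388,108),B=S(752,300),C=S(570,565),D=S(192,352))
c2=dict(A=T(318,497),B=T(108,190),C=T(397,60),D=T(628,325))
P=[]
for k in "ABCD":
    X,e=tri((sc,c1[k]),(sd,c2[k])); print(k,X.round(4),e,onz(sc,c1[k],.09).round(4),onz(sd,c2[k],.09).round(4))
    P.append((onz(sc,c1[k],.09)+onz(sd,c2[k],.09))/2)
L=np.array([[-75,-95],[-75,95],[80,95],[80,-95]])/1e3
P=np.array(P)[:,:2]
M,sv=Rn.align_vectors(np.c_[P-P.mean(0),np.zeros(4)],np.c_[L-L.mean(0),np.zeros(4)])
yaw=M.as_euler('xyz')[2]; R=M.as_matrix()[:2,:2]
o=P.mean(0)-R@L.mean(0); print("yaw",yaw,"o",o,"resid",(P-(L@R.T+o)).round(4).tolist())
# lever plate top corners, 
for n,a,b in [("levtopleft",S(440,205),T(333,110)),("levtopright?",S(522,250),T(333,110)),("tl2",S(440,205),T(375,160))]:
    X,e=tri((sc,a),(sd,b)); print(n,X.round(4),e, (R.T@(X[:2]-o)).round(4))
def box(im):return
E
```

```text
A [ 0.4927 -0.0263  0.0888] [1.3, 1.3] [ 0.4924 -0.025   0.09  ] [ 0.4931 -0.028   0.09  ]
B [0.5145 0.1587 0.0904] [0.6, 0.6] [0.5137 0.159  0.09  ] [0.5149 0.1585 0.09  ]
C [0.6628 0.1403 0.0897] [1.5, 1.5] [0.6618 0.1414 0.09  ] [0.6634 0.1386 0.09  ]
D [ 0.6423 -0.0426  0.0865] [1.4, 1.4] [ 0.6431 -0.0403  0.09  ] [ 0.6413 -0.0454  0.09  ]
yaw -0.11495820854534577 o [0.575507   0.05764373] resid [[0.0027, 0.0016], [0.0024, -0.0019], [-0.0032, -0.0028], [-0.0019, 0.0031]]
levtopleft [0.5802 0.0522 0.1811] [9.5, 9.5] [ 0.0053 -0.0048]
levtopright? [0.5828 0.077  0.1629] [2.3, 2.3] [0.005  0.0201]
tl2 [0.5787 0.0411 0.1657] [0.8, 0.8] [ 0.005  -0.0161]
```

{"name": "play_rows", "arguments": {"increments": [[[1,-0.7,-0.5],0.02],[[4,-2.8,-1.5],0.04],[[8,-5.5,-3],0.07],[[12,-8.3,-4],0.1],[[16,-11,-5],0.13],[[20,-13.8,-6],0.16],[[24,-16.5,-6],0.2],[[28,-19.3,-6],0.23],[[32,-22,-6],0.26],[[36,-24.8,-6],0.3],[[40,-27.6,-6],0.33],[[44,-30.3,-6],0.36],[[48,-33,-6],0.4],[[52,-35.8,-6],0.43],[[55,-37.9,-6],0.45],[[57,-39.3,-6],0.46],[[57.9,-39.9,-6],0.463],[[57.9,-39.9,-6],0.463]], "fingers": -1}}

```text
t: 2.5
tcp_pos: [0.5956, 0.0557, 0.2994]
tcp_rot: [0.998, -0.057, -0.0, -0.0]
ft_force: [-0.3, -0.8, -0.5]
width: 1.001
```

```bash
python3 - <<'E'
from h import *
s=get_state();print(s["t"],s["tcp_pos"],s["tcp_rot"],s["ft_force"],s["joint_positions"])
i=img("wrist","w1.png",z=1.25)
E
```

```text
2.5 [0.59556838 0.05574724 0.29941384] [ 9.98354599e-01 -5.73410712e-02 -1.51390333e-04 -2.71540375e-04] [-0.28013167 -0.81381119 -0.52062771] [-1.04610769e-01  4.36991299e-01  1.03478074e+00  5.30794986e-04
  1.67014869e+00  1.58098321e+00]
```

View pics/w1.png

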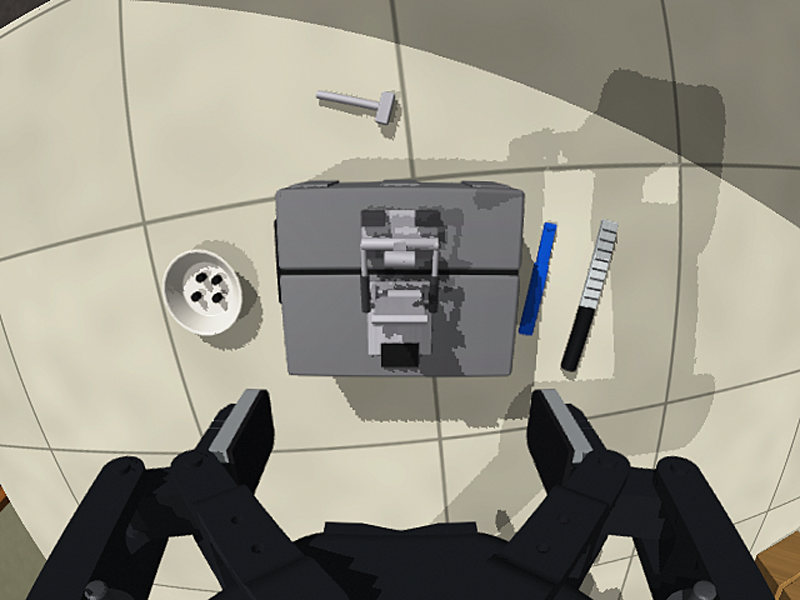

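```bash
python3 - <<'E'
from h import *
i=img("wrist","w1z.png",crop=(210,130,220,180),z=3.6)
E
```

```text
(no output)
```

View pics/w1z.png

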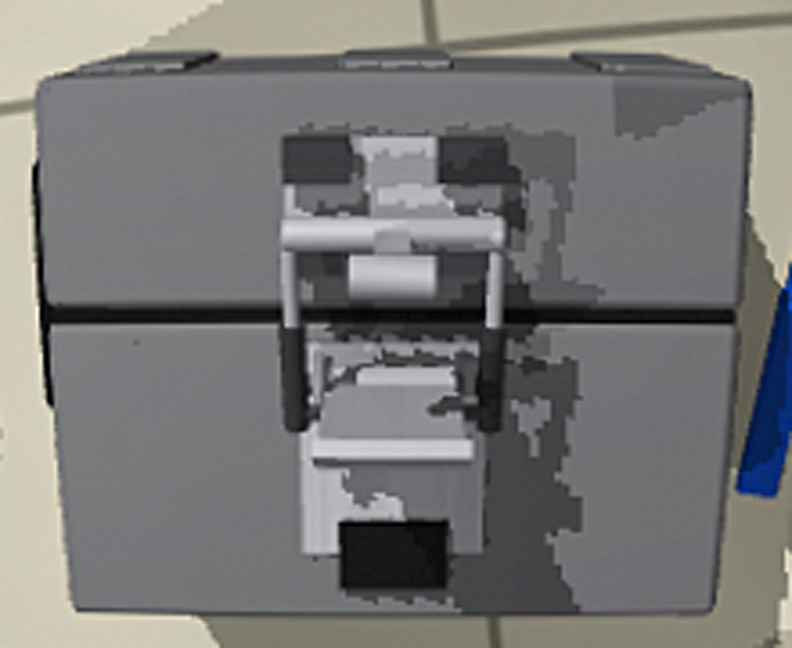

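```bash
cat >> h.py <<'E'
O=np.array([.5755,.0576]);YAW=-.115
def tobox(X,o=None,yaw=None):
    o=O if o is None else o; yaw=YAW if yaw is None else yaw
    c,s=np.cos(yaw),np.sin(yaw);d=np.asarray(X)[:2]-o
    return np.array([c*d[0]+s*d[1],-s*d[0]+c*d[1],X[2]])*1e3
E
python3 - <<'E'
from h import *
sd=img("side","side1.png",crop=(230,200,120,90),z=6.6);w=img("wrist");sc=img("scene","scene1.png",crop=(280,170,100,90),z=6.6)
W=lambda u,v:(210+u/3.6,130+v/3.6)
T=lambda u,v:(195+u/4,190+v/4)
X,e=tri((w,W(392,275)),(sd,T(428,110)));print("tab",X,e,tobox(X))
X,e=tri((w,W(393,440)),(sd,T(352,135)));print("levtip",X,e,tobox(X))
# corners from wrist at z .09
c=dict(A=(717,607),B=(76,607),C=(40,82),D=(750,85))
for k,p in c.items(): print(k,tobox(onz(w,W(*p),.09)))
for p in [(318,133),(318,183),(393,235),(440,183)]:print(p,[tobox(onz(w,W(*p),z)).round(1).tolist() for z in (.093,.101,.109,.12)])
E
```

```text
tab [0.61554168 0.0532824  0.15885761] [0.5, 0.5] [ 40.27262937   0.3055699  158.85761231]
levtip [0.5807352  0.05749393 0.16478853] [0.1, 0.1] [  5.2127925    0.49535664 164.78853315]
A [-72.53596969 -93.80200987  90.        ]
B [-72.37548321  93.38382406  90.        ]
C [78.1027313  92.77288642 90.        ]
D [ 77.08548279 -92.70617372  90.        ]
(318, 133) [[63.1, 19.7, 93.0], [64.0, 19.2, 101.0], [64.8, 18.7, 109.0], [65.9, 18.1, 120.0]]
(318, 183) [[50.2, 19.8, 93.0], [51.3, 19.3, 101.0], [52.4, 18.9, 109.0], [54.0, 18.2, 120.0]]
(393, 235) [[36.5, 0.6, 93.0], [37.9, 0.6, 101.0], [39.4, 0.5, 109.0], [41.4, 0.5, 120.0]]
(440, 183) [[50.1, -11.5, 93.0], [51.2, -11.2, 101.0], [52.4, -11.0, 109.0], [53.9, -10.6, 120.0]]
```

View pics/side1.png

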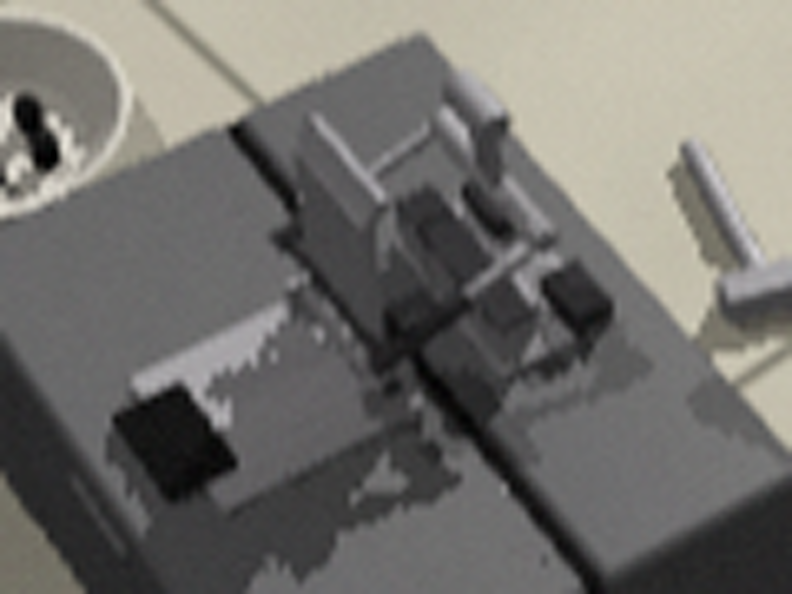

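View pics/scene1.png

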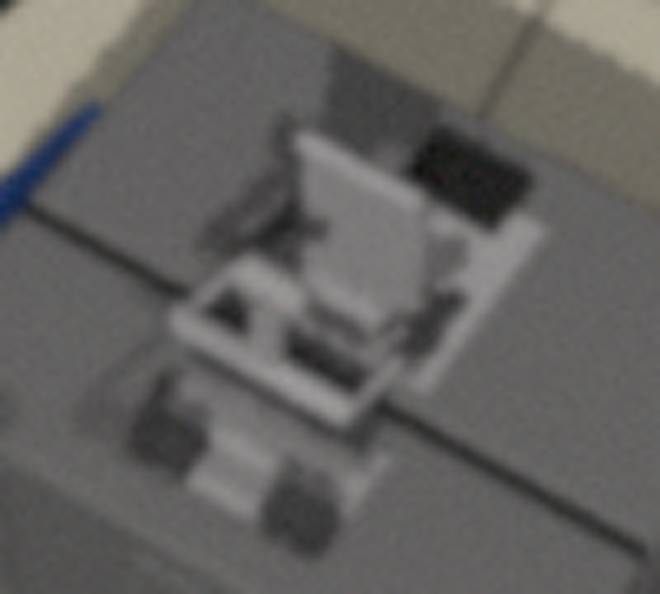

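{"name": "play_rows", "arguments": {"increments": [[[0.3,0,1],0],[[0.8,0,2.5],0],[[1.3,0,4],0],[[1.8,0,5.5],0],[[2.2,0,6.7],0],[[2.3,0,7.2],0],[[2.3,0,7.5],0],[[2.3,0,7.5],0],[[2.3,0,7.5],0]], "fingers": 0}}

```text
t: 3.88
tcp_pos: [0.6184, 0.0522, 0.2252]
tcp_rot: [0.998, -0.058, 0.0, -0.0]
ft_force: [0.6, -0.8, -0.5]
width: 0.501
```

```bash
python3 - <<'E'
from h import *
s=get_state();print(s["t"],s["tcp_pos"],s["tcp_rot"],s["ft_force"],s["width"],tobox(s["tcp_pos"]))
i=img("wrist","w2.png",crop=(190,150,260,195),z=3)
E
```

```text
3.875 [0.61841385 0.05217342 0.22515254] [ 9.98313556e-01 -5.80494279e-02  4.98105704e-04 -2.44519505e-04] [ 0.57158134 -0.76310094 -0.53991527] 0.5009876271217703 [ 43.25307642  -0.46651857 225.15254081]
```

View pics/w2.png

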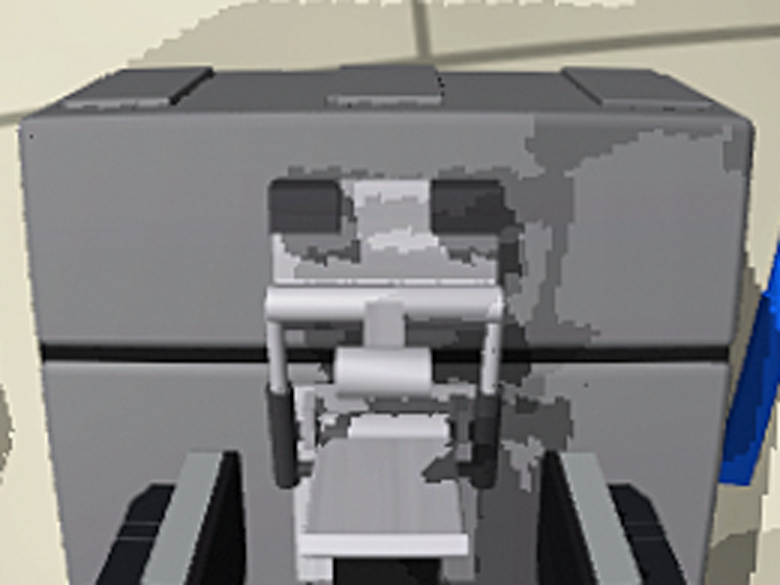

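```bash
python3 - <<'E'
from h import *
w2=img("wrist");sd=img("side");sc=img("scene")
# recreate w1 camera: same rig, pure translation/rotation from tcp
s=get_state()
R2=np.array(w2["R"]);t2=np.array(w2["t"]);c2=-R2.T@t2
Q2=Rn.from_quat(s["tcp_rot"]).as_matrix();p2=s["tcp_pos"]
Q1=Rn.from_quat([9.98354599e-01,-5.73410712e-02,-1.51390333e-04,-2.71540375e-04]).as_matrix();p1=np.array([0.59556838,0.05574724,0.29941384])
R1=R2@Q2@Q1.T; c1=p1+Q1@Q2.T@(c2-p2); w1=dict(w2);w1["R"]=R1;w1["t"]=-R1@c1
print("cam",c1,c2)
A=lambda u,v:(210+u/3.6,130+v/3.6); B=lambda u,v:(190+u/3,150+v/3)
T1=lambda u,v:(230+u/6.6,200+v/6.6); S1=lambda u,v:(280+u/6.6,170+v/6.6)
def rep(n,*a):
    X,e=tri(*a);print(n,tobox(X).round(1),e)
rep("tab12",(w1,A(392,275)),(w2,B(383,371)))
rep("tab12s",(w1,A(392,275)),(w2,B(383,371)),(sd,T1(478,105)))
rep("tab all",(w1,A(392,275)),(w2,B(383,371)),(sd,T1(478,105)),(sc,S1(262,285)))
rep("bar12",(w1,A(393,235)),(w2,B(385,302)))
rep("bar12s",(w1,A(393,235)),(w2,B(385,302)),(sd,T1(492,176)),(sc,S1(262,370)))
rep("tip12",(w1,A(393,448)),(w2,B(384,544)))
rep("guard outer top12",(w1,A(283,133)),(w2,B(270,180)))
rep("guard inner 12",(w1,A(350,183)),(w2,B(340,232)))
for z in (.09,.101): print("guard",z,tobox(onz(w2,B(305,180),z)).round(1),tobox(onz(w2,B(305,232),z)).round(1), "block edge",tobox(onz(w2,B(385,283),z)).round(1))
print("blk front z109",tobox(onz(w2,B(385,283),.109)).round(1),tobox(onz(w2,B(385,250),.109)).round(1),tobox(onz(w2,B(385,232),.109)).round(1))
for n,p in dict(C=(22,120),D=(752,122)).items(): print(n,tobox(onz(w2,B(*p),.09)).round(1))
print("gap edges front split", tobox(onz(w2,B(385,352),.09)).round(1))
E
```

```text
cam [0.67376084 0.04689436 0.43441029] [0.69642776 0.04320981 0.35995631]
tab12 [ 41.1   1.4 164. ] [0.2, 0.2]
tab12s [ 40.9   1.  162. ] [0.7, 0.6, 1.1]
tab all [ 41.2   0.3 162.9] [1.3, 1.0, 0.8, 1.6]
bar12 [ 43.3   1.2 129.6] [0.3, 0.3]
bar12s [ 44.6   1.1 132.5] [0.9, 0.4, 0.7, 0.6]
tip12 [  4.    1.2 166. ] [0.2, 0.2]
guard outer top12 [63.9 28.9 99.5] [0.3, 0.3]
guard inner 12 [ 51.4  12.1 101.2] [0.2, 0.2]
guard 0.09 [61.7 20.9 90. ] [48.3 21.2 90. ] block edge [34.9  1.1 90. ]
guard 0.101 [ 64.2  20.1 101. ] [ 51.3  20.3 101. ] block edge [ 38.4   1.1 101. ]
blk front z109 [ 41.   1. 109.] [ 49.1   1.  109. ] [ 53.5   1.  109. ]
C [78.4 93.1 90. ]
D [ 77.6 -91.9  90. ]
gap edges front split [16.   1.2 90. ]
```

{"name": "play_rows", "arguments": {"increments": [[[-0.1,-0.1,1],0],[[-0.17,-0.12,2.2],0],[[-0.17,-0.12,3.4],0],[[-0.17,-0.12,4.6],0],[[-0.17,-0.12,5.6],0],[[-0.17,-0.12,6.4],0],[[-0.17,-0.12,6.9],0],[[-0.17,-0.12,7.1],0],[[-0.17,-0.12,7.15],0],[[-0.17,-0.12,7.15],0]]}}

```text
t: 5.32
tcp_pos: [0.617, 0.0536, 0.1537]
tcp_rot: [0.998, -0.058, 0.001, -0.0]
ft_force: [-0.6, 0.2, -1.3]
width: 0.496
```

```bash
python3 - <<'E'
from h import *
s=get_state();print(s["t"],s["tcp_pos"],s["ft_force"],s["width"],tobox(s["tcp_pos"]))
i=img("wrist","w3.png",crop=(190,200,260,195),z=3)
i=img("side","s3.png",crop=(250,170,110,120),z=5)
E
```

```text
5.325 [0.61697027 0.05355253 0.15365904] [-0.61106872  0.17599403 -1.31363257] 0.4956155834905521 [ 41.66077983   0.73783893 153.65903728]
```

View pics/w3.png

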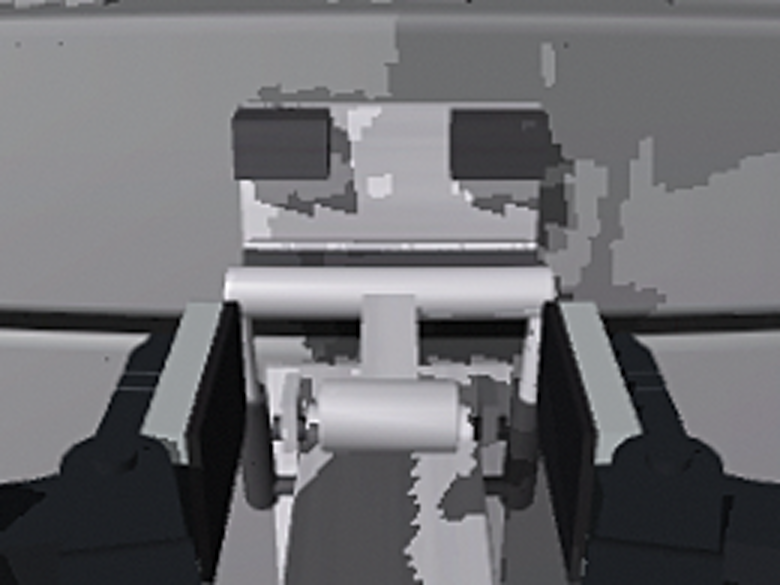

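View pics/s3.png

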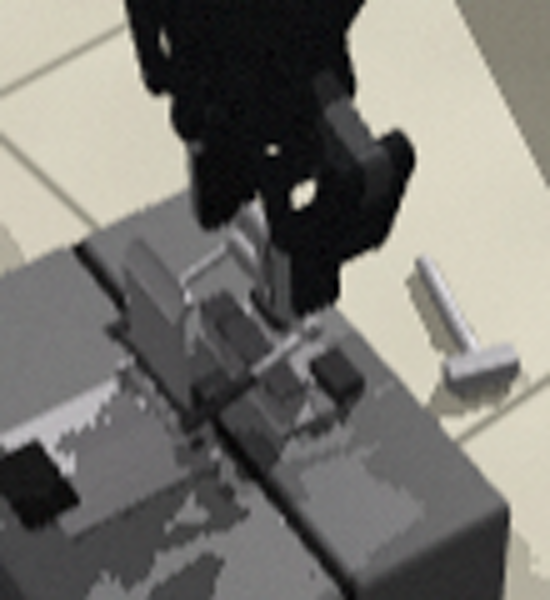

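```bash
python3 - <<'E'
from h import *
w=img("wrist");B=lambda u,v:(190+u/3,200+v/3)
print("lip z109",tobox(onz(w,B(390,243),.109)).round(1),tobox(onz(w,B(390,249),.109)).round(1))
print("guard in z101",tobox(onz(w,B(280,178),.101)).round(1),"out z101",tobox(onz(w,B(280,110),.101)).round(1),"base",tobox(onz(w,B(280,103),.09)).round(1))
print(w["t"])
E
```

```text
lip z109 [ 42.1   1.  109. ] [ 41.   1. 109.]
guard in z101 [ 51.3  20.8 101. ] out z101 [ 64.1  20.4 101. ] base [62.1 21.5 90. ]
[0.1251165  0.56272213 0.48566374]
```

{"name": "play_rows", "arguments": {"increments": [[[0,0,0],0],[[0,0,0],0],[[0,0,0],0],[[0,0,0],0],[[0,0,0],0],[[0,0,0],0]], "fingers": 1}}

```text
t: 6.22
tcp_pos: [0.6171, 0.0536, 0.1537]
tcp_rot: [0.998, -0.058, 0.001, -0.0]
ft_force: [1.6, 1.5, 1.7]
width: 0.185
```

```bash
python3 - <<'E'
from h import *
s=get_state();print(s["t"],s["tcp_pos"],s["ft_force"],s["torque"],s["width"],tobox(s["tcp_pos"]))
i=img("wrist","w4.png",crop=(190,200,260,195),z=3)
E
```

```text
6.225 [0.61709312 0.05359947 0.15373648] [1.62719653 1.473341   1.69087874] [ 0.20279674 -0.27486685 -0.0031237 ] 0.18454988762805108 [ 41.77743062   0.79857129 153.73648205]
```

View pics/w4.png

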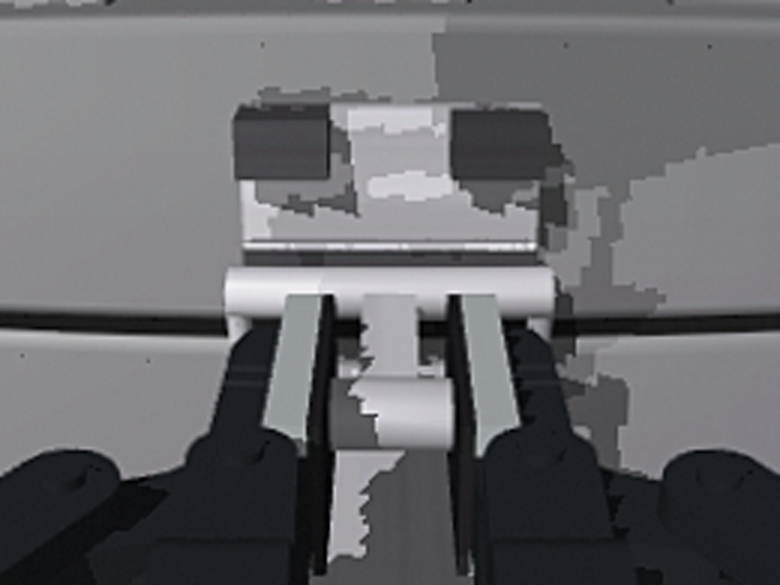

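```bash
cat >> h.py <<'E'
H=np.array([0,102.]);G0=np.array([15.8,2.8]);RP=np.hypot(15.8,2.8);A0=np.pi+np.arctan2(2.8,15.8)
def circ(c1,r1,c2,r2,sgn=1):
    d=c2-c1;D=np.hypot(*d);a=np.arccos((r1*r1+D*D-r2*r2)/(2*r1*D));t=np.arctan2(d[1],d[0])+sgn*a
    return c1+r1*np.array([np.cos(t),np.sin(t)]),t
def from_bar(b):
    P,t=circ(H,RP,np.array(b,float),50); d=b-P;p=-np.arctan2(d[1],d[0])
    tab=b+np.array([5.2*np.cos(p)+29.5*np.sin(p),-5.2*np.sin(p)+29.5*np.cos(p)])
    return tab,A0-t,p
def from_tab(tab):
    L=np.hypot(55.2,29.5);P,t=circ(H,RP,np.array(tab,float),L);d=tab-P
    p=np.arctan2(29.5,55.2)-np.arctan2(d[1],d[0])
    return P+50*np.array([np.cos(p),-np.sin(p)]),A0-t,p
OFF=np.array([0,9.0]) # tab - tcp
def report():
    s=get_state();b=tobox(s["tcp_pos"]);tab=np.array([b[0],b[2]])+OFF
    c,sn=np.cos(YAW),np.sin(YAW);f=s["ft_force"]
    bar,th,p=from_tab(tab)
    print("t %.2f tcp"%s["t"],b.round(2),"F box",np.round([c*f[0]+sn*f[1],-sn*f[0]+c*f[1],f[2]],1),"w %.3f"%s["width"],"bar",bar.round(2),"th %.3f p %.3f"%(th,p))
    return tab
def plan(*bars):
    tab=report()
    for b in bars:
        t,th,p=from_bar(np.array(b,float));d=t-tab
        print(b,"-> dx %.2f dz %.2f cm"%(d[0]/10,-d[1]/10),"tab",t.round(1),"th %.2f p %.2f"%(th,p))
E
python3 - <<'E'
from h import *
plan((48,129),(50,124),(51,119),(51.5,114),(51.5,109),(48,109),(45.5,109),(46,100))
E
```

```text
t 6.28 tcp [ 41.75   0.82 153.75] F box [1.  1.1 1.6] w 0.185 bar [ 45.72 133.06] th 1.626 p -0.307
(48, 129) -> dx 0.48 dz 0.38 cm tab [ 46.6 158.9] th 1.70 p -0.22
(50, 124) -> dx 0.99 dz 0.88 cm tab [ 51.6 153.9] th 1.77 p -0.12
(51, 119) -> dx 1.39 dz 1.42 cm tab [ 55.6 148.6] th 1.81 p -0.02
(51.5, 114) -> dx 1.73 dz 1.98 cm tab [ 59. 143.] th 1.85 p 0.08
(51.5, 109) -> dx 2.01 dz 2.56 cm tab [ 61.9 137.1] th 1.89 p 0.18
(48, 109) -> dx 1.67 dz 2.57 cm tab [ 58.4 137.1] th 1.67 p 0.18
(45.5, 109) -> dx 1.39 dz 2.56 cm tab [ 55.7 137.2] th 1.51 p 0.17
(46, 100) -> dx 1.97 dz 3.71 cm tab [ 61.5 125.6] th 1.71 p 0.37
```

{"name": "play_rows", "arguments": {"increments": [[[0.12,0,0.1],0],[[0.25,0,0.2],0],[[0.48,0,0.38],0],[[0.72,0,0.62],0],[[0.99,0,0.88],0],[[1.2,0,1.15],0],[[1.39,0,1.42],0],[[1.56,0,1.7],0],[[1.73,0,1.98],0],[[1.73,0,1.98],0],[[1.73,0,1.98],0]]}}

```text
t: 7.65
tcp_pos: [0.6343, 0.0516, 0.134]
tcp_rot: [0.998, -0.058, 0.001, -0.0]
ft_force: [1.2, 1.3, -0.6]
width: 0.181
```

```bash
python3 - <<'E'
from h import *
plan((51.5,109),(47,109),(46,109))
w=img("wrist","w5.png",crop=(190,200,260,195),z=3)
sd=img("side","s5.png",crop=(260,180,110,110),z=5)
E
```

```text
t 7.65 tcp [ 59.08   0.82 133.95] F box [ 1.1  1.4 -0.6] w 0.181 bar [ 51.54 113.96] th 1.852 p 0.080
(51.5, 109) -> dx 0.28 dz 0.58 cm tab [ 61.9 137.1] th 1.89 p 0.18
(47, 109) -> dx -0.17 dz 0.58 cm tab [ 57.4 137.1] th 1.61 p 0.18
(46, 109) -> dx -0.28 dz 0.58 cm tab [ 56.3 137.1] th 1.54 p 0.18
```

View pics/w5.png

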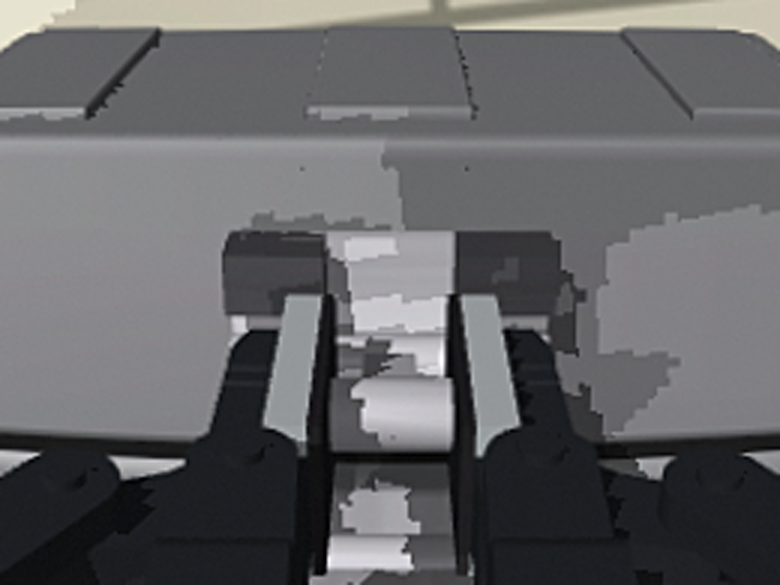

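View pics/s5.png

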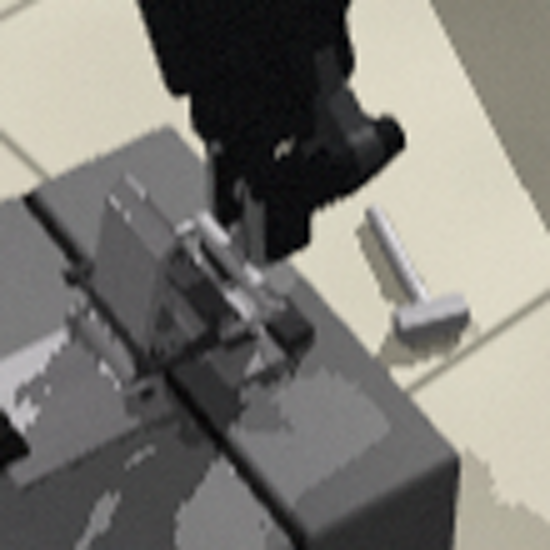

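{"name": "play_rows", "arguments": {"increments": [[[0.07,0,0.15],0],[[0.14,0,0.3],0],[[0.21,0,0.45],0],[[0.28,0,0.58],0],[[0.28,0,0.58],0],[[0.18,0,0.58],0],[[0.08,0,0.58],0],[[0.0,0,0.58],0],[[-0.05,0,0.58],0],[[-0.1,0,0.58],0],[[-0.1,0,0.58],0]]}}

```text
t: 9.12
tcp_pos: [0.6332, 0.0517, 0.1282]
tcp_rot: [0.998, -0.058, 0.001, -0.0]
ft_force: [3.0, 0.4, 0.5]
width: 0.187
```

```bash
python3 -c "
from h import *
plan((47,109),(46,109),(45,109))"
```

```text
t 9.12 tcp [ 57.96   0.79 128.21] F box [3.  0.7 0.5] w 0.187 bar [ 47.61 109.1 ] th 1.647 p 0.178
(47, 109) -> dx -0.06 dz 0.01 cm tab [ 57.4 137.1] th 1.61 p 0.18
(46, 109) -> dx -0.17 dz 0.01 cm tab [ 56.3 137.1] th 1.54 p 0.18
(45, 109) -> dx -0.28 dz 0.00 cm tab [ 55.1 137.2] th 1.48 p 0.17
```

{"name": "play_rows", "arguments": {"increments": [[[-0.03,0,0],0],[[-0.06,0,0],0],[[-0.06,0,0],0]]}}

```text
t: 9.5
tcp_pos: [0.6325, 0.0518, 0.1282]
tcp_rot: [0.998, -0.058, 0.001, -0.0]
ft_force: [1.8, 0.9, 0.4]
width: 0.184
```

{"name": "play_rows", "arguments": {"increments": [[[-0.03,0,0],0],[[-0.06,0,0],0],[[-0.06,0,0],0]]}}

```text
t: 9.88
tcp_pos: [0.6321, 0.0519, 0.1283]
tcp_rot: [0.998, -0.058, 0.001, -0.0]
ft_force: [3.8, 1.5, 1.0]
width: 0.188
```

{"name": "play_rows", "arguments": {"increments": [[[-0.03,0,0],0],[[-0.06,0,0],0],[[-0.06,0,0],0]]}}

```text
t: 10.25
tcp_pos: [0.6318, 0.0519, 0.1285]
tcp_rot: [0.998, -0.058, 0.001, -0.0]
ft_force: [5.0, 0.6, 1.8]
width: 0.186
```

```bash
python3 -c "
from h import *
plan((46.5,106),(46.5,103),(46.5,100),(47,106))
w=img('wrist','w6.png',crop=(190,200,260,195),z=3)"
```

```text
t 10.25 tcp [ 56.59   0.79 128.54] F box [4.9 1.2 1.8] w 0.186 bar [ 46.48 109.34] th 1.571 p 0.170
(46.5, 106) -> dx 0.20 dz 0.41 cm tab [ 58.6 133.4] th 1.62 p 0.24
(46.5, 103) -> dx 0.37 dz 0.80 cm tab [ 60.3 129.6] th 1.67 p 0.30
(46.5, 100) -> dx 0.54 dz 1.19 cm tab [ 62.  125.6] th 1.74 p 0.37
(47, 106) -> dx 0.25 dz 0.41 cm tab [ 59.1 133.4] th 1.65 p 0.24
```

View pics/w6.png

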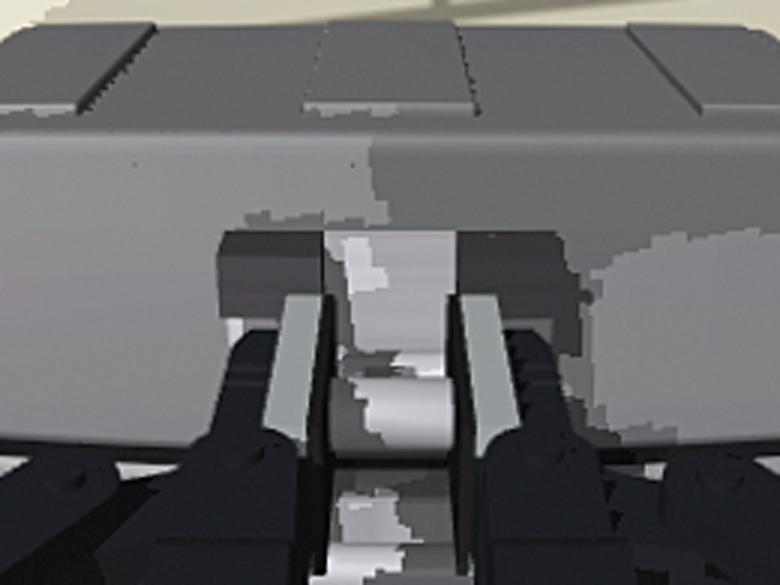

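```bash
python3 -c "
from h import *
plan((47.3,109),(47.3,107),(47.3,105),(47.3,103),(47.3,101))"
```

```text
t 10.30 tcp [ 56.59   0.8  128.52] F box [5.2 0.5 2.1] w 0.185 bar [ 46.47 109.33] th 1.570 p 0.170
(47.3, 109) -> dx 0.11 dz 0.04 cm tab [ 57.7 137.1] th 1.63 p 0.18
(47.3, 107) -> dx 0.23 dz 0.29 cm tab [ 58.9 134.6] th 1.65 p 0.22
(47.3, 105) -> dx 0.34 dz 0.54 cm tab [ 60.  132.1] th 1.69 p 0.26
(47.3, 103) -> dx 0.45 dz 0.79 cm tab [ 61.1 129.6] th 1.72 p 0.31
(47.3, 101) -> dx 0.56 dz 1.06 cm tab [ 62.2 127. ] th 1.76 p 0.35
```

{"name": "play_rows", "arguments": {"increments": [[[0.06,0,0.02],0],[[0.11,0,0.04],0],[[0.17,0,0.16],0],[[0.23,0,0.29],0],[[0.29,0,0.42],0],[[0.33,0,0.51],0],[[0.33,0,0.51],0]]}}

```text
t: 11.18
tcp_pos: [0.6348, 0.0516, 0.1231]
tcp_rot: [0.998, -0.058, 0.001, -0.0]
ft_force: [-1.4, 1.4, -0.6]
width: 0.185
```

```bash
python3 -c "
from h import *
plan((47.3,104),(47.3,103),(47.3,102),(47.3,101),(47.3,99))"
```

```text
t 11.18 tcp [ 59.62   0.81 123.1 ] F box [-1.5  1.2 -0.6] w 0.185 bar [ 46.92 104.97] th 1.661 p 0.263
(47.3, 104) -> dx 0.10 dz 0.12 cm tab [ 60.6 130.9] th 1.70 p 0.28
(47.3, 103) -> dx 0.15 dz 0.25 cm tab [ 61.1 129.6] th 1.72 p 0.31
(47.3, 102) -> dx 0.21 dz 0.38 cm tab [ 61.7 128.3] th 1.74 p 0.33
(47.3, 101) -> dx 0.26 dz 0.51 cm tab [ 62.2 127. ] th 1.76 p 0.35
(47.3, 99) -> dx 0.37 dz 0.78 cm tab [ 63.3 124.3] th 1.81 p 0.39
```

{"name": "play_rows", "arguments": {"increments": [[[0.06,0,0.08],0],[[0.1,0,0.14],0],[[0.1,0,0.14],0]]}}

```text
t: 11.55
tcp_pos: [0.6357, 0.0515, 0.1216]
tcp_rot: [0.998, -0.058, 0.001, -0.0]
ft_force: [-1.2, 1.3, -0.8]
width: 0.183
```

{"name": "play_rows", "arguments": {"increments": [[[0.05,0,0.13],0],[[0.05,0,0.13],0]]}}

```text
t: 11.8
tcp_pos: [0.6362, 0.0514, 0.1201]
tcp_rot: [0.998, -0.058, 0.001, -0.0]
ft_force: [-0.9, 0.6, -1.2]
width: 0.186
```

```bash
python3 -c "
from h import *
plan((47.3,102),(47.3,101),(47.3,99),(46.5,99))"
```

```text
t 11.80 tcp [ 61.04   0.81 120.13] F box [-1.   0.5 -1.2] w 0.186 bar [ 47.02 102.66] th 1.711 p 0.313
(47.3, 102) -> dx 0.07 dz 0.09 cm tab [ 61.7 128.3] th 1.74 p 0.33
(47.3, 101) -> dx 0.12 dz 0.22 cm tab [ 62.2 127. ] th 1.76 p 0.35
(47.3, 99) -> dx 0.23 dz 0.48 cm tab [ 63.3 124.3] th 1.81 p 0.39
(46.5, 99) -> dx 0.15 dz 0.48 cm tab [ 62.5 124.3] th 1.76 p 0.39
```

{"name": "play_rows", "arguments": {"increments": [[[0.05,0,0.1],0],[[0.1,0,0.22],0],[[0.1,0,0.22],0]]}}

```text
t: 12.18
tcp_pos: [0.6372, 0.0513, 0.1178]
tcp_rot: [0.998, -0.058, 0.0, -0.0]
ft_force: [-0.5, 1.2, -0.9]
width: 0.188
```

{"name": "play_rows", "arguments": {"increments": [[[0.05,0,0.12],0],[[0.09,0,0.22],0],[[0.09,0,0.22],0]]}}

```text
t: 12.55
tcp_pos: [0.6381, 0.0512, 0.1155]
tcp_rot: [0.998, -0.058, 0.0, -0.0]
ft_force: [-1.3, 1.6, -1.0]
width: 0.186
```

```bash
python3 -c "
from h import *
plan((46,99),(45,99),(44,99))
w=img('wrist','w7.png',crop=(190,200,260,195),z=3)
w=img('side','s7.png',crop=(260,180,110,110),z=5)"
```

```text
t 12.55 tcp [ 62.93   0.8  115.46] F box [-1.4  1.5 -1. ] w 0.186 bar [46.96 99.12] th 1.788 p 0.388
(46, 99) -> dx -0.09 dz 0.02 cm tab [ 62.  124.3] th 1.73 p 0.39
(45, 99) -> dx -0.19 dz 0.02 cm tab [ 61.  124.3] th 1.67 p 0.39
(44, 99) -> dx -0.30 dz 0.01 cm tab [ 60.  124.4] th 1.60 p 0.39
```

View pics/w7.png

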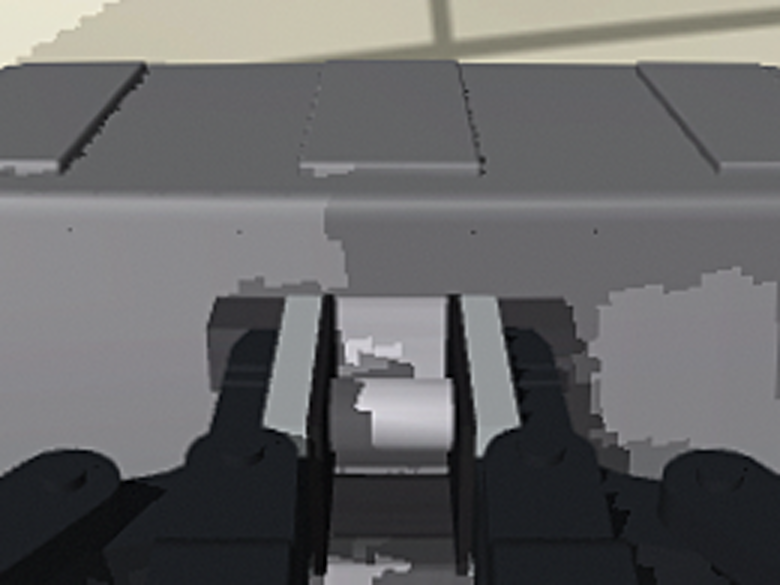

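View pics/s7.png

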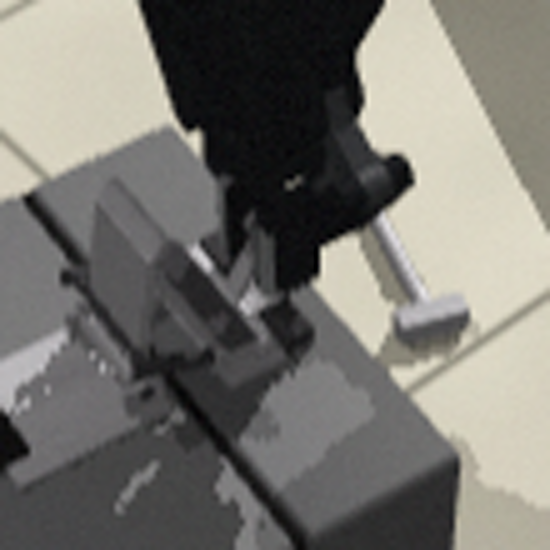

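{"name": "play_rows", "arguments": {"increments": [[[-0.05,0,0.04],0],[[-0.1,0,0.06],0],[[-0.15,0,0.06],0],[[-0.2,0,0.06],0],[[-0.2,0,0.06],0]]}}

```text
t: 13.28
tcp_pos: [0.6363, 0.0514, 0.1151]
tcp_rot: [0.998, -0.058, 0.001, -0.0]
ft_force: [2.1, 0.8, 1.0]
width: 0.183
```

{"name": "play_rows", "arguments": {"increments": [[[-0.04,0,0],0],[[-0.08,0,0],0],[[-0.08,0,0],0]]}}

```text
t: 13.65
tcp_pos: [0.6354, 0.0515, 0.115]
tcp_rot: [0.998, -0.058, 0.001, -0.0]
ft_force: [2.9, 1.1, 0.7]
width: 0.191
```

{"name": "play_rows", "arguments": {"increments": [[[-0.03,0,0],0],[[-0.06,0,0],0],[[-0.06,0,0],0]]}}

```text
t: 14.02
tcp_pos: [0.635, 0.0515, 0.1151]
tcp_rot: [0.998, -0.058, 0.001, -0.0]
ft_force: [5.5, 0.7, -0.2]
width: 0.186
```

```bash
python3 -c "
from h import *
report()"
```

```text
t 14.03 tcp [ 59.86   0.77 115.13] F box [ 5.4  1.3 -0.2] w 0.186 bar [43.82 98.83] th 1.595 p 0.390
```

{"name": "play_rows", "arguments": {"increments": [[[-0.03,0,0],0],[[-0.05,0,0],0],[[-0.05,0,0],0]]}}

```text
t: 14.4
tcp_pos: [0.635, 0.0515, 0.1152]
tcp_rot: [0.998, -0.058, 0.002, -0.0]
ft_force: [6.5, 0.5, -0.8]
width: 0.184
```

```bash
python3 -c "
from h import *
report()"
```

```text
t 14.40 tcp [ 59.8    0.77 115.23] F box [ 6.4  1.2 -0.8] w 0.184 bar [43.81 98.9 ] th 1.592 p 0.389
```

{"name": "play_rows", "arguments": {"increments": [[[0,0,0],0],[[0,0,0],0],[[0,0,0],0],[[0,0,0],0]], "fingers": 0.2}}

```text
t: 14.9
tcp_pos: [0.6348, 0.0515, 0.1152]
tcp_rot: [0.998, -0.058, 0.001, -0.0]
ft_force: [-0.1, -0.1, -0.3]
width: 0.4
```

```bash
python3 -c "
from h import *
report()
w=img('wrist','w8.png',crop=(190,200,260,195),z=3)"
```

```text
t 14.90 tcp [ 59.62   0.78 115.15] F box [-0.1 -0.1 -0.3] w 0.400 bar [43.61 98.84] th 1.581 p 0.390
```

View pics/w8.png

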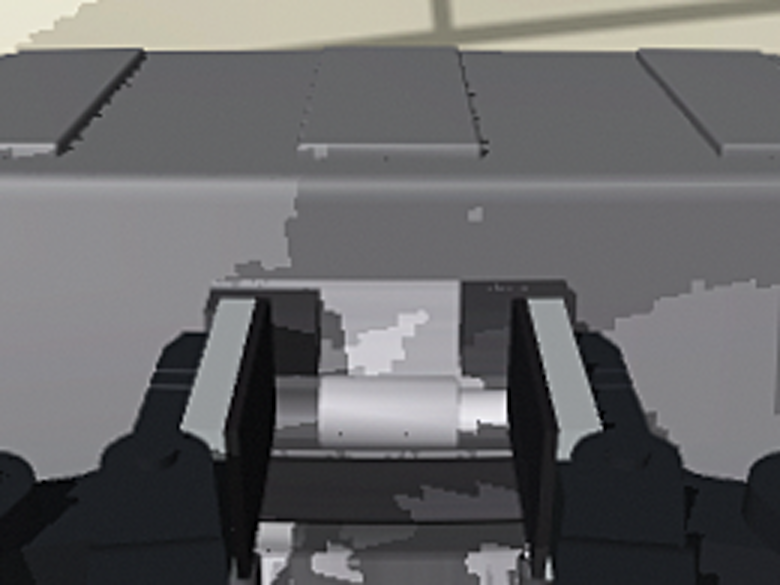

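{"name": "play_rows", "arguments": {"increments": [[[0,0,-0.3],0],[[0,0,-1],0],[[0,0,-2],0],[[0,0,-3.2],0],[[0,0,-4.5],0],[[0,0,-5.8],0],[[0,0,-7],0],[[-1.2,0,-7.6],0],[[-2.4,0,-8],0],[[-2.8,0,-8],0],[[-2.8,0,-8],0]]}}

```text
t: 16.32
tcp_pos: [0.6064, 0.0548, 0.195]
tcp_rot: [0.998, -0.058, 0.001, -0.0]
ft_force: [0.0, -0.0, 0.1]
width: 0.401
```

{"name": "play_rows", "arguments": {"increments": [[[0,0,0],0],[[0,0,0],0],[[0,0,0],0],[[0,0,0],0]], "fingers": 1}}

```text
t: 16.82
tcp_pos: [0.6065, 0.0548, 0.1949]
tcp_rot: [0.998, -0.058, 0.001, -0.0]
ft_force: [-0.2, 0.2, -0.1]
width: 0.002
```

```bash
python3 -c "
from h import *
report()
w=img('wrist','w9.png',crop=(160,200,320,240),z=2.5)
w=img('side','s9.png',crop=(250,170,120,120),z=5)"
```

```text
t 16.82 tcp [ 31.11   0.8  194.92] F box [-0.2  0.1 -0.1] w 0.002 bar [nan nan] th nan p nanh.py:38: RuntimeWarning: invalid value encountered in arccos
  d=c2-c1;D=np.hypot(*d);a=np.arccos((r1*r1+D*D-r2*r2)/(2*r1*D));t=np.arctan2(d[1],d[0])+sgn*a
```

View pics/w9.png

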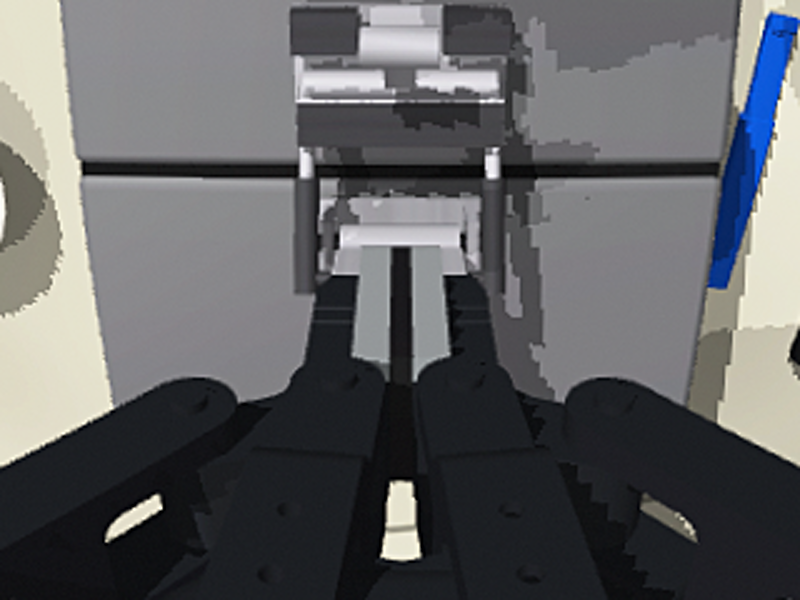

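View pics/s9.png

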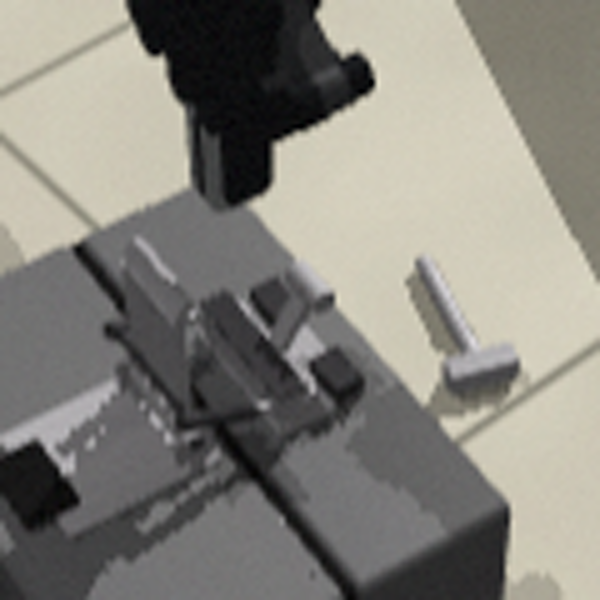

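{"name": "play_rows", "arguments": {"increments": [[[-0.1,0,0.5],0],[[-0.3,0,1.3],0],[[-0.5,0,2.2],0],[[-0.6,0,3],0],[[-0.6,0,3.5],0],[[-0.8,0,3.7],0],[[-1.0,0,3.7],0],[[-1.2,0,3.7],0],[[-1.2,0,3.7],0]]}}

```text
t: 18.05
tcp_pos: [0.5946, 0.0562, 0.1582]
tcp_rot: [0.998, -0.058, 0.001, -0.0]
ft_force: [-0.4, 0.5, 1.0]
width: -0.002
```

{"name": "play_rows", "arguments": {"increments": [[[-0.1,0,0],0],[[-0.2,0,0],0],[[-0.2,0,0],0]]}}

```text
t: 18.42
tcp_pos: [0.5925, 0.0565, 0.1582]
tcp_rot: [0.998, -0.058, 0.001, -0.0]
ft_force: [-0.4, -0.5, 1.3]
width: -0.001
```

{"name": "play_rows", "arguments": {"increments": [[[-0.1,0,0],0],[[-0.2,0,0],0],[[-0.2,0,0],0]]}}

```text
t: 18.8
tcp_pos: [0.5905, 0.0567, 0.1582]
tcp_rot: [0.998, -0.058, 0.001, -0.0]
ft_force: [-0.4, -0.1, -0.1]
width: 0.002
```

```bash
python3 -W ignore -c "
from h import *
report()
w=img('side','s10.png',crop=(250,170,120,120),z=5)"
```

```text
t 18.80 tcp [ 15.     0.87 158.22] F box [-0.4 -0.1 -0.1] w 0.002 bar [ 27.76 140.13] th 0.793 p -0.615
```

View pics/s10.png

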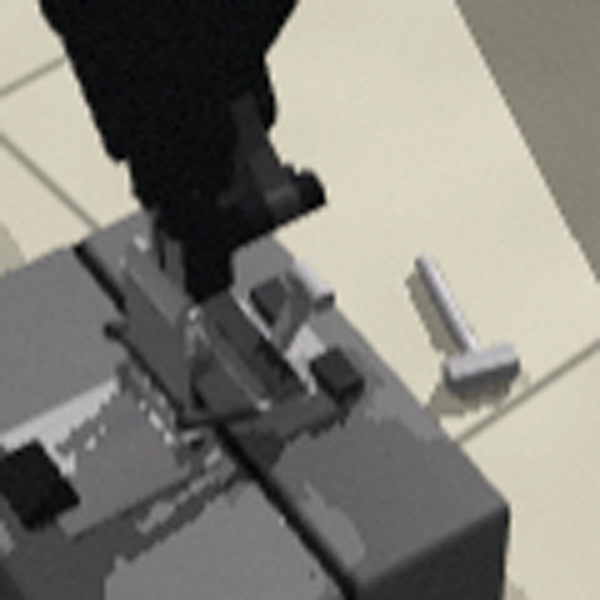

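```bash
python3 -W ignore -c "
from h import *
def T(th,d=48): return np.array([-d*np.cos(th)+2.5*np.sin(th)+11,102+d*np.sin(th)+2.5*np.cos(th)+8])
b=np.array([15,158.2])
for th in np.arange(1.6,-.01,-.1):
    v=T(th);print('%.1f'%th,v.round(1),'dx %.2f dz %.2f'%((v-b)[0]/10,-(v-b)[1]/10))"
```

```text
1.6 [ 14.9 157.9] dx -0.01 dz 0.03
1.5 [ 10.1 158.1] dx -0.49 dz 0.01
1.4 [  5.3 157.7] dx -0.97 dz 0.05
1.3 [  0.6 156.9] dx -1.44 dz 0.13
1.2 [ -4.1 155.6] dx -1.91 dz 0.26
1.1 [ -8.5 153.9] dx -2.35 dz 0.43
1.0 [-12.8 151.7] dx -2.78 dz 0.65
0.9 [-16.9 149.2] dx -3.19 dz 0.90
0.8 [-20.6 146.2] dx -3.56 dz 1.20
0.7 [-24.1 142.8] dx -3.91 dz 1.54
0.6 [-27.2 139.2] dx -4.22 dz 1.90
0.5 [-29.9 135.2] dx -4.49 dz 2.30
0.4 [-32.2 131. ] dx -4.72 dz 2.72
0.3 [-34.1 126.6] dx -4.91 dz 3.16
0.2 [-35.5 122. ] dx -5.05 dz 3.62
0.1 [-36.5 117.3] dx -5.15 dz 4.09
-0.0 [-37.  112.5] dx -5.20 dz 4.57
```

{"name": "play_rows", "arguments": {"increments": [[[-0.12,0,0.02],0],[[-0.25,0,0.02],0],[[-0.37,0,0.01],0],[[-0.49,0,0.01],0],[[-0.65,0,0.02],0],[[-0.81,0,0.03],0],[[-0.97,0,0.05],0],[[-1.13,0,0.07],0],[[-1.28,0,0.1],0],[[-1.44,0,0.13],0],[[-1.44,0,0.13],0]]}}

```text
t: 20.23
tcp_pos: [0.5761, 0.0584, 0.157]
tcp_rot: [0.998, -0.058, 0.001, -0.0]
ft_force: [1.7, -0.4, 1.4]
width: -0.002
```

```bash
python3 -W ignore -c "
from h import *
report()
w=img('side','s11.png',crop=(250,170,120,120),z=5)
w=img('wrist','w11.png',crop=(160,150,320,240),z=2.5)"
```

```text
t 20.23 tcp [  0.54   0.88 156.96] F box [ 1.7 -0.2  1.4] w -0.002 bar [ 18.52 142.  ] th 0.396 p -0.818
```

View pics/s11.png

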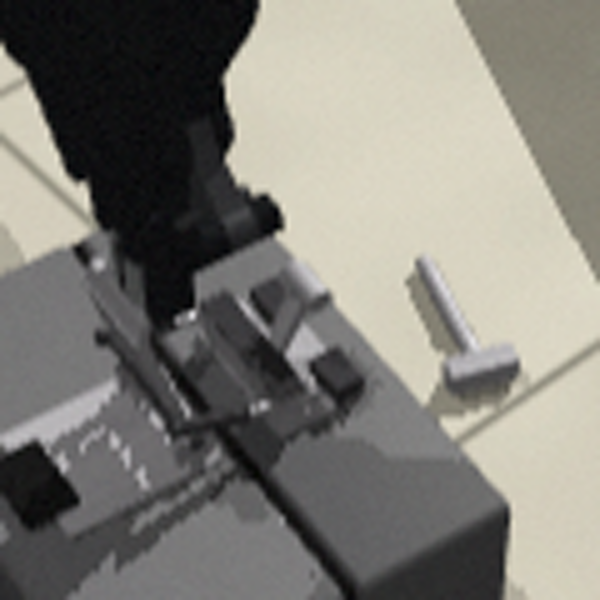

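View pics/w11.png

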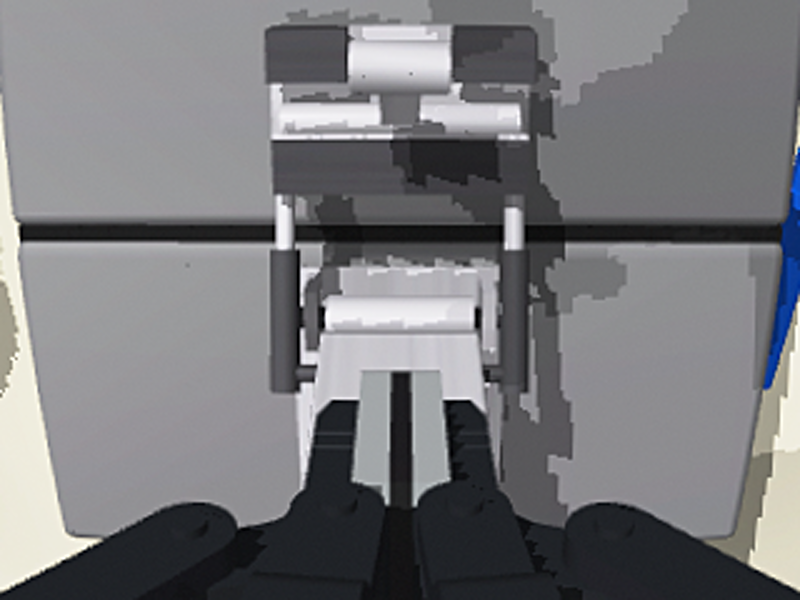

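{"name": "play_rows", "arguments": {"increments": [[[-0.16,0,0.04],0],[[-0.32,0,0.08],0],[[-0.47,0,0.13],0],[[-0.62,0,0.18],0],[[-0.77,0,0.24],0],[[-0.91,0,0.3],0],[[-1.06,0,0.37],0],[[-1.2,0,0.44],0],[[-1.34,0,0.52],0],[[-1.34,0,0.52],0]]}}

```text
t: 21.58
tcp_pos: [0.5626, 0.06, 0.1516]
tcp_rot: [0.998, -0.058, 0.001, -0.0]
ft_force: [1.5, 0.2, 2.9]
width: 0.0
```

```bash
python3 -W ignore -c "
from h import *
report()
w=img('wrist','w12.png',crop=(160,100,320,240),z=2.5)"
```

```text
t 21.57 tcp [-13.09   0.91 151.57] F box [1.5 0.4 2.9] w 0.000 bar [  9.73 141.17] th -0.075 p -1.041
```

View pics/w12.png

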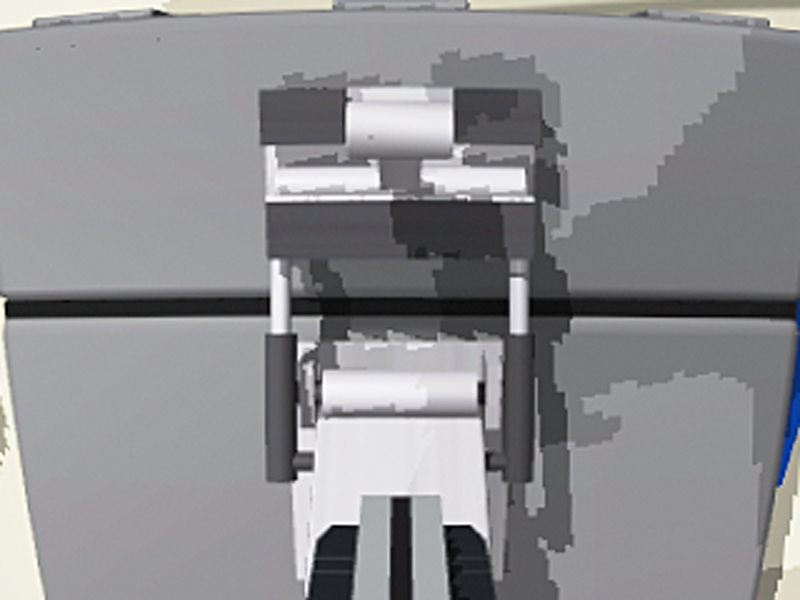

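{"name": "play_rows", "arguments": {"increments": [[[-0.14,0,0.08],0],[[-0.27,0,0.17],0],[[-0.41,0,0.25],0],[[-0.53,0,0.35],0],[[-0.66,0,0.45],0],[[-0.78,0,0.55],0],[[-0.9,0,0.66],0],[[-1.02,0,0.77],0],[[-1.13,0,0.89],0],[[-1.24,0,1.01],0],[[-1.34,0,1.13],0],[[-1.44,0,1.25],0],[[-1.44,0,1.25],0]]}}

```text
t: 23.25
tcp_pos: [0.5481, 0.0617, 0.1388]
tcp_rot: [0.998, -0.058, 0.001, -0.0]
ft_force: [0.7, 0.3, 2.6]
width: 0.0
```

```bash
python3 -W ignore -c "
from h import *
report()
w=img('wrist','w13.png',crop=(160,50,320,240),z=2.5)
w=img('side','s13.png',crop=(250,170,120,120),z=5)"
```

```text
t 23.25 tcp [-27.7    0.94 138.76] F box [0.6 0.4 2.6] w 0.000 bar [  0.44 137.49] th -0.852 p -1.395
```

View pics/w13.png

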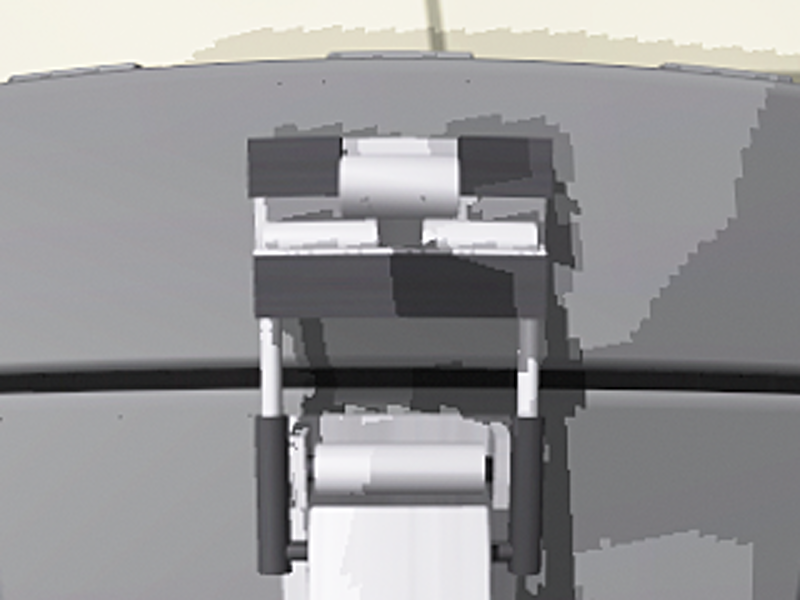

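View pics/s13.png

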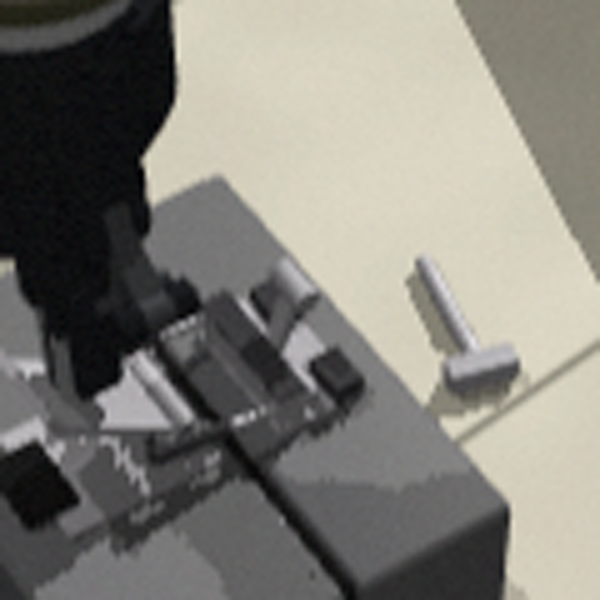

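{"name": "play_rows", "arguments": {"increments": [[[-0.12,0,0.18],0],[[-0.22,0,0.36],0],[[-0.34,0,0.57],0],[[-0.45,0,0.78],0],[[-0.55,0,1.0],0],[[-0.64,0,1.22],0],[[-0.68,0,1.35],0],[[-0.72,0,1.45],0],[[-0.75,0,1.55],0],[[-0.75,0,1.55],0]]}}

```text
t: 24.6
tcp_pos: [0.5407, 0.0626, 0.1231]
tcp_rot: [0.998, -0.058, 0.001, -0.0]
ft_force: [-0.0, 0.5, -0.6]
width: 0.001
```

{"name": "play_rows", "arguments": {"increments": [[[-0.03,0,0.08],0],[[-0.05,0,0.16],0],[[-0.07,0,0.24],0],[[-0.09,0,0.32],0],[[-0.11,0,0.4],0],[[-0.11,0,0.4],0]]}}

```text
t: 25.35
tcp_pos: [0.5395, 0.0627, 0.119]
tcp_rot: [0.998, -0.058, 0.0, -0.0]
ft_force: [0.1, 0.6, 0.1]
width: -0.001
```

```bash
python3 -W ignore -c "
from h import *
report()
w=img('wrist','w14.png',crop=(160,50,320,240),z=2.5)
w=img('side','s14.png',crop=(230,170,120,120),z=5)"
```

```text
t 25.35 tcp [-36.31   0.94 118.97] F box [-0.   0.6  0.1] w -0.001 bar [nan nan] th nan p nan
```

View pics/s14.png

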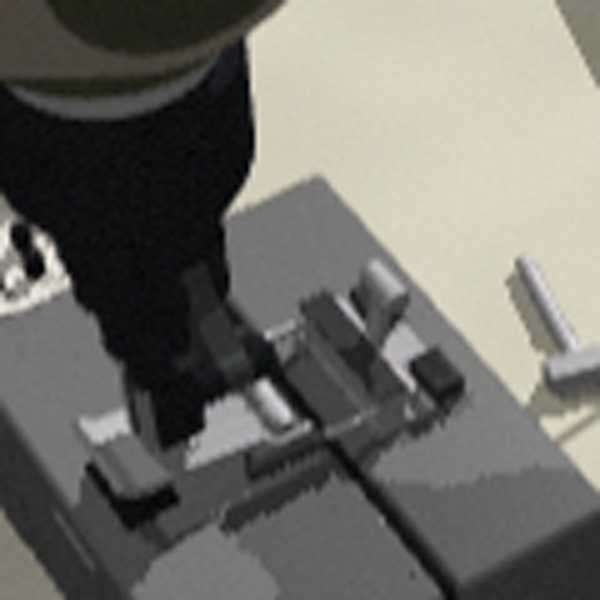

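{"name": "play_rows", "arguments": {"increments": [[[0,0,0.12],0],[[0,0,0.24],0],[[0,0,0.36],0],[[0,0,0.42],0],[[0,0,0.48],0],[[0,0,0.48],0]]}}

```text
t: 26.2
tcp_pos: [0.5395, 0.0627, 0.1142]
tcp_rot: [0.998, -0.058, 0.0, -0.0]
ft_force: [-0.1, -0.3, 0.3]
width: -0.003
```

{"name": "play_rows", "arguments": {"increments": [[[0,0,0.05],0],[[0,0,0.1],0],[[0,0,0.1],0]]}}

```text
t: 26.58
tcp_pos: [0.5395, 0.0627, 0.1132]
tcp_rot: [0.998, -0.058, 0.0, -0.0]
ft_force: [-1.3, 0.4, -0.4]
width: 0.004
```

{"name": "play_rows", "arguments": {"increments": [[[0,0,0.05],0],[[0,0,0.08],0],[[0,0,0.08],0]]}}

```text
t: 26.95
tcp_pos: [0.5395, 0.0627, 0.1125]
tcp_rot: [0.998, -0.058, 0.0, -0.0]
ft_force: [-0.5, -0.7, 2.2]
width: -0.002
```

{"name": "play_rows", "arguments": {"increments": [[[0,0,0.03],0],[[0,0,0.03],0]]}}

```text
t: 27.2
tcp_pos: [0.5395, 0.0627, 0.1124]
tcp_rot: [0.998, -0.058, 0.001, -0.0]
ft_force: [-0.8, 0.5, 5.1]
width: 0.004
```

{"name": "play_rows", "arguments": {"increments": [[[0,0,-0.3],0],[[0,0,-1],0],[[0,0,-2.5],0],[[0,0,-4.5],0],[[0,0,-6.5],0],[[0,0,-8.5],0],[[0,0,-10.5],0],[[0,0,-12],0],[[0,0,-13],0],[[0,0,-13],0],[[0,0,-13],0]]}}

```text
t: 28.58
tcp_pos: [0.5391, 0.0627, 0.2419]
tcp_rot: [0.998, -0.058, 0.0, -0.0]
ft_force: [-0.3, 0.1, -0.4]
width: -0.002
```

```bash
python3 -W ignore -c "
from h import *
report()
w=img('wrist','w15.png',crop=(110,40,400,300),z=2)
w=img('side','s15.png',crop=(230,190,130,110),z=6)
w=img('scene','c15.png',crop=(200,130,270,220),z=2.8)"
```

```text
t 28.57 tcp [-36.7    0.85 241.95] F box [-0.3  0.1 -0.4] w -0.002 bar [nan nan] th nan p nan
```

View pics/w15.png

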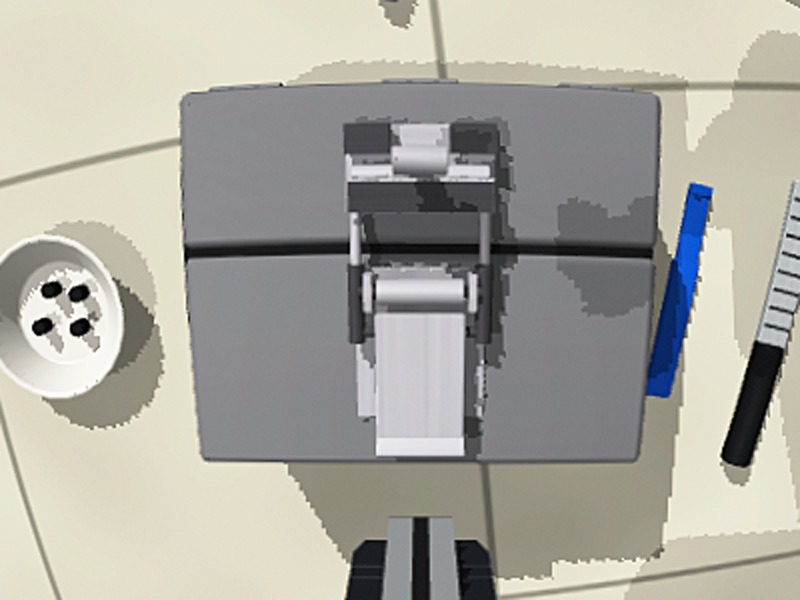

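View pics/s15.png

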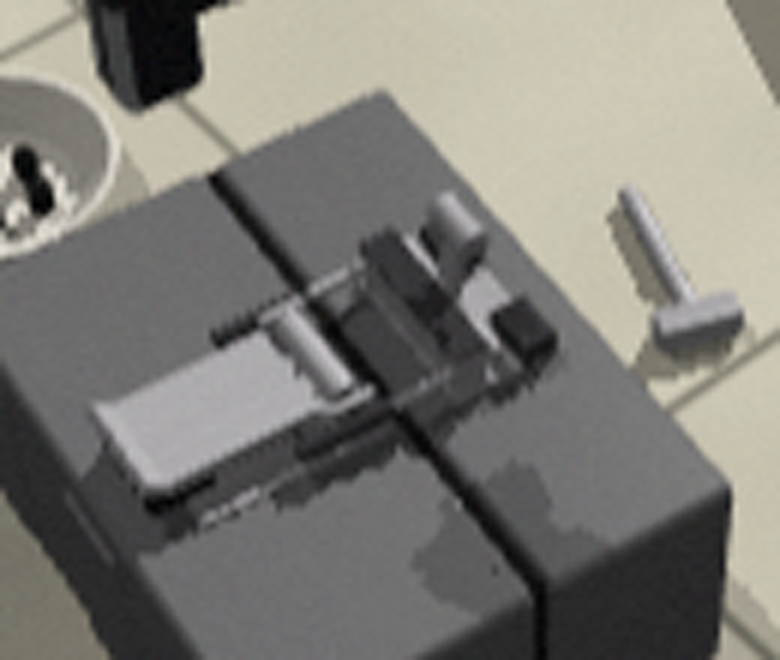

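View pics/c15.png

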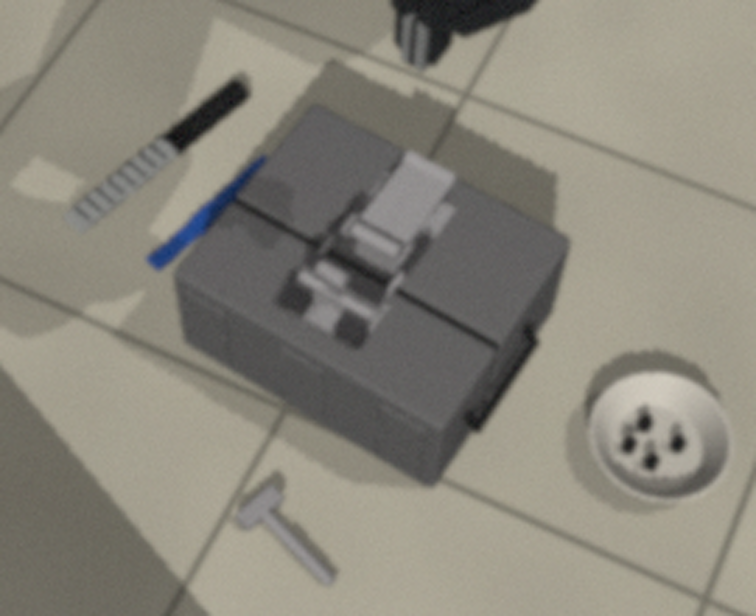

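```bash
python3 -c "
from rig import *
print(finish_job())"
```

```text
the job is handed in; nothing more can be done
None
```

The draw latch is closed and I handed the job in at about 28.6 s of the 72 s allowed. No verdict came back.

- **Hooking:** I pinched the tab by its ends and felt for the keeper's lip at about 5 N. I then lowered the crossbar into the pocket with no contact force and drew it back against the undercut until it stopped at about 6.5 N. I let go of the tab before pressing the lever.
- **Lever:** With the closed fingertips I pressed it slowly through its arc, reading about 3 N at the pauses where I checked. It went over centre and seated by itself.
- **Last checks:**
  - A light touch of 2 to 5 N met the handle at the height expected for a flat lever.
  - The final pictures show the lever flat, the crossbar behind the lip and the loop's rods extended. By geometry that is roughly 9 mm of stretch; I did not measure it directly.
  - The dish, rasp, tire lever and valve tool look undisturbed, judged by eye. The arm is clear and reads near zero force.
- **Disagreements:** Image measurements and the linkage geometry differed by 1 to 3 mm. By eye the pocket was at box x 46 to 47 mm; by touch it was about 47.4 mm, and I used the touch value. The press forces I read were lower than the 10 N peak given, and I have no reading at the peak itself.

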